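# Weigh the round potato basket on the hanging kitchen scale

## Robot

A 6-joint arm with a two-finger parallel gripper is mounted at the origin on the work surface. World frame = base frame: x ahead of the robot, y to its left, z up, the work surface at z = 0. Lengths are in m, angles in rad, forces in N, time in s.
With the tool pointing down it reaches from about 0.35 to 0.775 m from the base axis. Payload 5.5 kg.
Tool frame: the origin (TCP) lies at the very end of the fingers, on their centre line; the grasp point (between the pads) lies 19 mm behind it; z points along the fingers, y is the line along which they close (so a half turn about z gives the same grasp; the last joint's range is limited). The gripper opens to 85 mm and grips with 20 to 120 N. Pads are 22 mm wide; open, the fingers measure 114 mm over their backs; the gripper's body (76 mm by 85 mm) begins 54 mm behind the grasp point. The pads swing forward as they close: fully open they stand 13 mm farther back than shut.
Start: joints at [-1.417, 0.313, 0.046, 1.304, 0, 1.431], TCP at [0.167, -0.55, 0.231] pointing down, gripper open.
Joint ranges: [-2.76, 2.76], [-0.86, 1.69], [-1.03, 1.26], [-2.2, 2.34], [-1.47, 1.5], [-3.14, 3.14]. Speed limits (rad/s): [2.57, 2.57, 3.14, 3.14, 3.14, 3.14].

## Interface

Orientations are given as a unit quaternion [w, x, y, z].
In Python, from bench import sense, grab_frame, camera_info, ticket, spot_in, masks_of gives the robot as it stands.
- The arm moves only by the tool send_rows, never from a script. Its argument "motion" is a list of rows, each a list of 2 entries, a list of its own where there are three numbers: the shift along the tool's x, y, z as a fraction of full scale, then the turn, a rotation vector about the tool's x, y, z as a fraction of full scale. In form: [[[tx, ty, tz], [rx, ry, rz]], ...]. A call has 1 to 8 rows; each row is the pose to reach, as a shift and turn from the pose commanded when the call began, along the tool's axes at that moment, turning the shorter way round; what a row does not reach only later rows make up. Full scale, the value 1, is 400 mm for a shift and 2 pi rad for a turn. A row lasts 1/12 s, in which the tool goes at most 41.7 mm and 7.16 degrees, less where a joint would pass 70% of its speed; a pose out of reach is approached as far as the arm can. A call with a number of a shift or a turn outside -1 to 1 is refused whole. A call with a gripper value outside its range is refused whole. "fingers" is the finger opening in mm, from 0 to 85.4, set as the call begins (left out, the last holds). The fingers move at their own pace and stop on an object; "force" is the grip in N (left out, the last holds). Time passes only in rows, so rows that repeat a pose let the fingers close. It gives the time, the measured TCP pose, the force, the opening and the grip force at its end, in the units of the state.
- sense(): the state, without advancing time (a new reading comes with each control period).
- grab_frame(name): name is "scene" or "top"; returns the picture (480x640x3 uint8, red, green, blue); there is no depth.
- camera_info(name): a dict with "fx", "fy", "cx", "cy" (pixels), "rvec" (rotation vector, rad) and "tvec" (3), from world to camera coordinates, as OpenCV has them. Camera axes: x right, y down, z forward; pixel columns grow to the right and rows downward; lengths in m; the calibration is good to about 2 mm. A picture is of the moment at which its call begins. camera_info takes no time and is no camera call.
- ticket.hand_in(): hands the job in; it is judged then, once.
Trained networks look in the newest picture that a camera, given by its name, has taken for a name from the list of things; names that differ only in an ending like _2 or _b are one class to them, and where a whole thing is asked for, a point or a joint stands for the part that bears it (a point fixed in the world has none). Each returns a list of dicts, best first, with "score" (0 to 1); they miss things now and then, are a little off and sometimes report something else, mostly with a low value. They report only what shows in the picture. A call takes as long as a camera call.
- spot_in(camera, thing): "box" ([left, top, right, bottom] in pixels, round what is visible of it).
- masks_of(camera, thing): "mask" (480x640 bool, what is visible of it) and "box" ([left, top, right, bottom] in pixels, round what is visible of it).
The state is a dict: "t": time; "joint_positions": joint angles; "joint_vel": joint speeds; "joint_efforts": joint torques, N m; "tool_pos": TCP position; "orientation": TCP orientation; "ft_force": force on the tool from outside, world axes, zero at the start; "moment": the same for the moment, N m; "width": finger opening in m; "grasp_force": force on a finger pad.
Only numpy, scipy, OpenCV 4.12 (cv2) and the standard library are available. Lean on these libraries where they do the work, as an engineer would, in place of code of your own. Each camera call takes 0.05 s, during which the arm holds its last target. There are 200 camera calls.

## Task

Hang the round basket of potatoes by its wire handle on the hook of the spring scale. Lower it slowly so that the spring takes up the weight before you let go, never letting the basket drop on the spring, and leave it hanging freely with the pointer at rest. Leave the square basket where it stands.

Things in the scene. Friction and masses are not known exactly. Their poses are not given: they have to be found in the camera images.
- round_basket_grip (a point): Centre of the wood grip block (18 x, 30 y, 58 z mm) of the round wire potato basket (116 mm wide, ~0.5 kg). Its underside lies 183 mm below, potato tops 112 below. Block stands on the peak of a rigid 7 mm wire handle in the y-z plane: wire centre 28 mm below this point, sloping down to legs at y +-54. The hook passes under the peak, along x, either way round. z up.
- square_basket_grip (a point): Bystander: the same sort of wire potato basket but with a square body, 112 by 112 mm, with the same handle and grip block; the point is the centre of its grip block, 183 mm above the worktop. It stands on the other side of the scale from the round one; which is left and which right varies. Leave it alone.
- hook_seat (a point): Top of the lowest part of the scale's hook, an 8 mm bar, 234 mm up unloaded; moves with the hook. x is level, from the hook's open upturned tip (41 mm along -x, 24 mm higher) to the scale's rod (105 mm along +x; rod top 274 mm up). Faces roughly to the robot. Handle enters along +x: wire above the tip, potatoes below the bar, basket x parallel to this x. Pedestal 15 mm high below.
- pointer (a joint): Reading of the scale: how far the hook with its black carriage and thin red pointer has sunk down the rod, in m; 0 unloaded, stop at 0.055. Spring 0.18 N per mm, lightly damped. The basket (0.4 to 0.63 kg) settles at 0.021 to 0.035.

How it is judged:
On the way:
1. the round basket is lifted off the worktop (height (world z) of round_basket_grip above 0.22 m), for 0.2 s.
At the end, for the whole second after the job is handed in: The round basket hangs by its handle in the hook: grip block within 30 mm sideways of the hook seat and 15 to 50 mm above it, upright within 20 degrees, the basket slower than 60 mm/s, the pointer down between 15 and 45 mm and at rest (slower than 15 mm/s) (horizontal distance between round_basket_grip and hook_seat below 0.03 m and z of round_basket_grip in the frame of hook_seat between 0.015 and 0.05 m and value of joint pointer between 0.015 and 0.045 m and velocity of joint pointer between -0.015 and 0.015 m/s and linear speed of round_basket below 0.06 m/s and angle between round_basket_grip's own z axis and vertical below 0.35 rad); the robot touches nothing.
It fails at once if the load is dropped on the spring: the pointer goes down faster than 0.16 m/s (velocity of joint pointer above 0.16 m/s).
It fails at once if the square basket is moved by more than 30 mm (distance of square_basket_grip from where it was at the start of the episode above 0.03 m).
It also fails if it takes over 56 s, if anything falls off the work surface, if the arm or the gripper's body presses on something with over 40 N, if the wrist force passes 120 N, or if a joint passes its speed limit or range.

## Working session

There is one attempt and no reset: what is moved stays moved. The work goes in short steps, Python scripts to look and compute and a tool call to move; the robot and the scene stay as the last step left them, time stands still between calls to the robot, and variables do not carry over. Pictures are saved under pics/ and viewed, at most 10 in all, crops included, and the job is handed in when it is done.

Besides the shell and the picture viewer there is one more tool, called after "Request:" as a command line: name --argument value ..., lists and objects as JSON in quotes. send_rows: Moves the arm, as the interface text tells. Shift numbers are shares of 400 mm and turn numbers shares of 2 pi rad, none past 1 either way. Its arguments: {"type":"object","properties":{"motion":{"type":"array","items":{"type":"array"}},"fingers":{"type":"number"},"force":{"type":"number"}},"required":["motion"]}

```bash
mkdir -p pics; cat > h.py <<'E'
import numpy as np, cv2
from bench import *
def cam(n):
    c=camera_info(n);R=cv2.Rodrigues(np.array(c["rvec"],float))[0];t=np.array(c["tvec"],float)
    K=np.array([[c["fx"],0,c["cx"]],[0,c["fy"],c["cy"]],[0,0,1]]);return K,R,t
def proj(n,p):
    K,R,t=cam(n);q=K@(R@np.array(p,float)+t);return q[:2]/q[2]
def atz(n,px,z):
    K,R,t=cam(n);d=R.T@np.linalg.inv(K)@np.array([px[0],px[1],1.]);o=-R.T@t
    return o+d*(z-o[2])/d[2]
def tri(a,b):
    A=[]
    for n,p in(("scene",a),("top",b)):
        K,R,t=cam(n);P=K@np.c_[R,t];A+=[p[0]*P[2]-P[0],p[1]*P[2]-P[1]]
    v=np.linalg.svd(np.array(A))[2][-1];return v[:3]/v[3]
def save(n,f,box=None,s=1):
    im=grab_frame(n)
    if box: im=im[box[1]:box[3],box[0]:box[2]]
    im=cv2.resize(im,None,fx=s,fy=s,interpolation=cv2.INTER_CUBIC)
    cv2.imwrite("pics/"+f,im[:,:,::-1])
E
python3 - <<'E'
from h import *
for n in("scene","top"):
    save(n,n+"0.png");K,R,t=cam(n);print(n,K[0,0],-R.T@t)
    for th in("round_basket_grip","square_basket_grip","hook_seat","pointer"):
        print(th,[(round(r["score"],2),np.round(r["box"])) for r in spot_in(n,th)[:3]])
print(sense())
E
```

```text
scene 612.9624659388347 [1.16427697 0.65439028 1.28028674]
round_basket_grip [(0.91, array([250., 158., 289., 232.]))]
square_basket_grip [(0.82, array([388., 311., 461., 398.]))]
hook_seat [(0.97, array([267., 221., 335., 283.]))]
pointer []
top 475.8145256919312 [0.40786248 0.01967251 1.1514052 ]
round_basket_grip [(0.94, array([438., 271., 501., 324.]))]
square_basket_grip [(0.93, array([167., 261., 241., 326.]))]
hook_seat [(0.96, array([313., 194., 349., 275.]))]
pointer [(0.7, array([311., 186., 354., 280.]))]
{'t': 0.5, 'joint_positions': array([-1.41661322e+00,  3.13204991e-01,  4.60512558e-02,  1.30358099e+00,
       -1.48930539e-05,  1.43120012e+00]), 'joint_vel': array([ 0.00206338,  0.00015926,  0.00044714,  0.00040383,  0.0005446 ,
       -0.00093845]), 'joint_efforts': array([-1.54978814e-03, -4.79996359e+01,  2.98536122e+01,  2.00702576e-03,
       -1.75648483e-04, -2.86130074e-06]), 'tool_pos': array([ 0.16649607, -0.55039281,  0.23130037]), 'orientation': array([ 3.08522066e-05,  9.89231098e-01,  1.46361998e-01, -7.22170196e-06]), 'ft_force': array([ 0.12028745, -0.69299439,  0.12506397]), 'moment': array([-0.04720133, -0.05275811,  0.072144  ]), 'grasp_force': 0.0, 'width': 0.08541847895491408}
```

View pics/scene0.png

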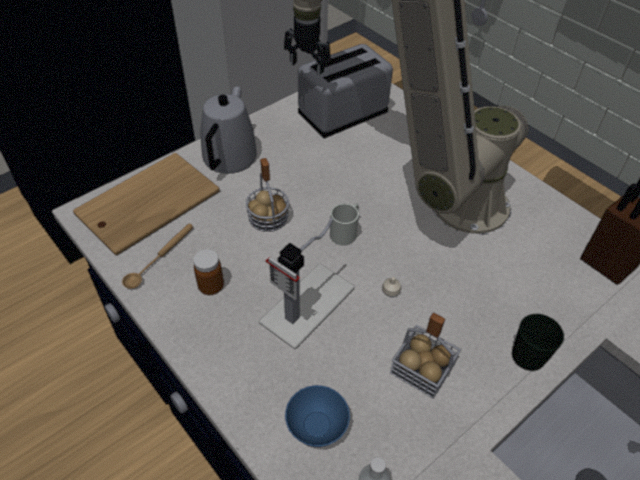

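View pics/top0.png

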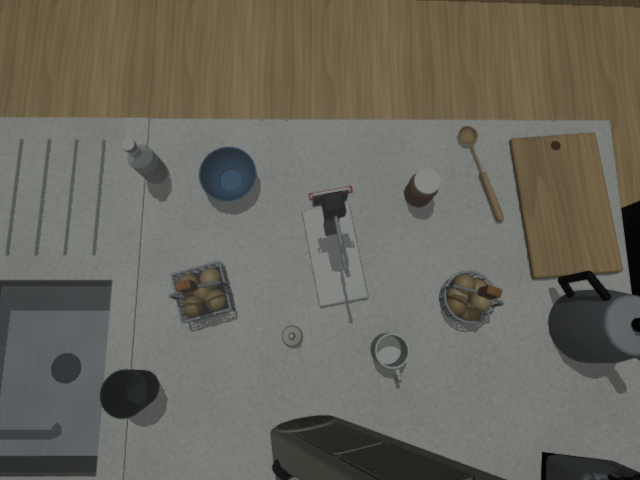

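The round basket is at top (470,297) with its brown grip at (489,293). The square basket is at (203,293). The scale hook comes out from its carriage at (332,205) and runs to about (345,270). I'll zoom in on both.

```bash
python3 - <<'E'
from h import *
a=cv2.resize(grab_frame("scene")[140:300,230:390],None,fx=3.7,fy=3.7,interpolation=cv2.INTER_CUBIC)
cv2.imwrite("pics/s1.png",cv2.convertScaleAbs(a[:,:,::-1],alpha=1.6))
t=cv2.resize(grab_frame("top")[175:335,300:515],None,fx=3.7,fy=3.7,interpolation=cv2.INTER_CUBIC)
cv2.imwrite("pics/t1.png",cv2.convertScaleAbs(t[:,:,::-1],alpha=1.6))
def brown(n,box):
    im=grab_frame(n);x0,y0,x1,y1=box;hsv=cv2.cvtColor(im,cv2.COLOR_RGB2HSV)[y0:y1,x0:x1]
    m=((hsv[...,0]<11)&(hsv[...,1]>120)).astype(np.uint8)
    k,l,s,c=cv2.connectedComponentsWithStats(m);i=1+np.argmax(s[1:,4]);print(n,s[i],c[i]+[x0,y0])
    return c[i]+[x0,y0]
p=brown("scene",(250,150,290,195));q=brown("top",(470,275,515,310))
print(tri(p,q),atz("top",q,.183),atz("scene",p,.183))
E
```

```text
scene [15 28  3  2  3] [266.         178.66666667]Traceback (most recent call last):
  File "<stdin>", line 11, in <module>
  File "<stdin>", line 9, in brown
    return _wrapfunc(a, 'argmax', axis=axis, out=out, **kwds)
    return bound(*args, **kwds)
ValueError: attempt to get argmax of an empty sequence
```

View pics/s1.png

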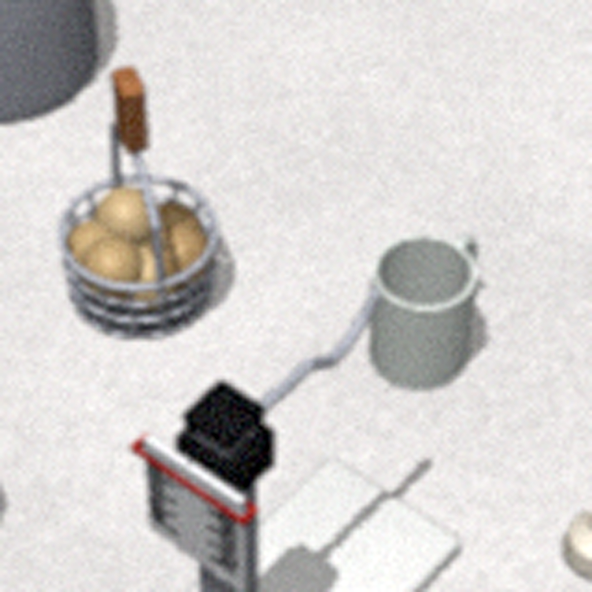

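View pics/t1.png

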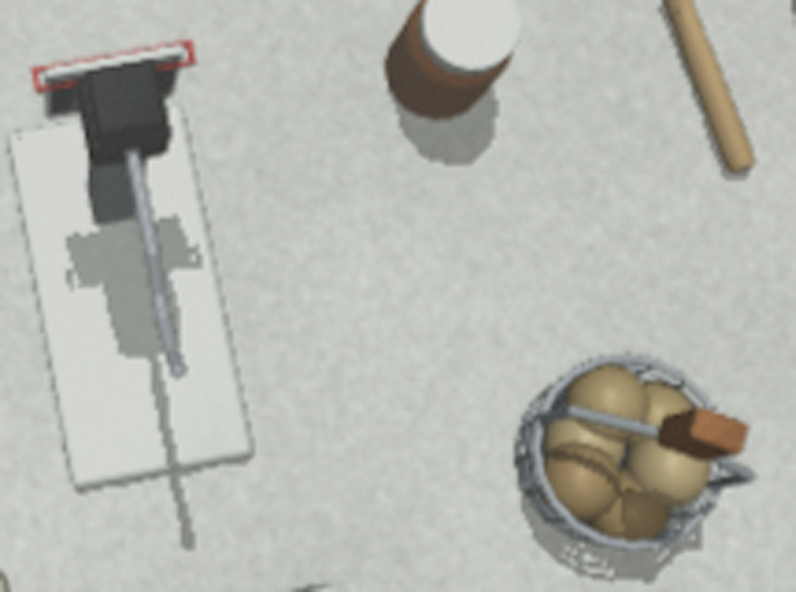

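```bash
python3 - <<'E'
from h import *
T=lambda u,v:(u/3.7+300,v/3.7+175)
S=lambda u,v:(u/3.7+230,v/3.7+140)
np.set_printoptions(precision=4,suppress=True)
print("grip",tri(S(130,110),T(703,434)),atz("top",T(703,434),.183),"toptop",tri(S(126,75),T(722,433)),atz("top",T(722,433),.212))
tip=atz("top",T(177,372),.258);car=atz("top",T(135,152),.25)
print("tip",tip,proj("scene",tip)); 
for a,b in((T(78,488),T(12,130)),(T(250,455),T(185,105))):
    d=atz("top",b,.015)-atz("top",a,.015);print(atz("top",a,.015),"ped yaw",np.degrees(np.arctan2(d[1],d[0])))
d=car-tip;print("hook yaw",np.degrees(np.arctan2(d[1],d[0])))
y=np.radians(10.4);seat=tip+np.array([.041*np.cos(y),.041*np.sin(y),-.024]);print("seat",seat,proj("scene",seat),S(318,360))
a=atz("top",T(548,412),.08);b=atz("top",T(748,474),.08);d=a-b;print("handle",(a+b)/2,np.linalg.norm(d),"yaw",np.degrees(np.arctan2(-d[0],d[1])))
for n,th in(("top","round_basket_grip"),):
    grab_frame(n);m=masks_of(n,th)[0]["mask"];print(np.argwhere(m).mean(0)[::-1],atz("top",np.argwhere(m).mean(0)[::-1],.06))
print("mug",atz("top",(390,350),.08),"jar",atz("top",(426,183),.09))
print(sense()["t"])
E
```

```text
grip [ 0.4838 -0.3361  0.1795] [ 0.4855 -0.3374  0.183 ] toptop [ 0.4833 -0.3367  0.2112] [ 0.4837 -0.3369  0.212 ]
tip [ 0.5106 -0.0429  0.258 ] [331.0382 216.9015]
[0.4639 0.0043 0.015 ] ped yaw 10.537651169000721
[ 0.485  -0.1063  0.015 ] ped yaw 9.545780466012312
hook yaw 9.835858709430711
seat [ 0.5509 -0.0355  0.234 ] [319.4531 234.1665] (315.94594594594594, 237.2972972972973)
handle [ 0.4883 -0.3412  0.08  ] 0.12533886059020377 yaw -17.344297155827512
[469.096  297.1592] [ 0.4842 -0.3339  0.06  ]
mug [ 0.367  -0.1463  0.08  ] jar [ 0.7466 -0.2393  0.09  ]
0.8
```

```bash
cat >> h.py <<'E'
from scipy.spatial.transform import Rotation as Ro
def to(p,yaw):  # yaw of tool y, deg
    s=sense();q=s["orientation"];R0=Ro.from_quat([q[1],q[2],q[3],q[0]])
    y=np.radians(yaw);Y=np.array([np.cos(y),np.sin(y),0]);Z=np.array([0,0,-1.]);X=np.cross(Y,Z)
    R1=Ro.from_matrix(np.c_[X,Y,Z])
    print("shift",np.round(R0.inv().apply(np.array(p)-s["tool_pos"])/.4,4),"turn",np.round((R0.inv()*R1).as_rotvec()/(2*np.pi),4),
     "F",np.round(s["ft_force"],1),"w",round(s["width"]*1e3,1),"t",s["t"],s["tool_pos"].round(4))
E
python3 -c "
from h import *
to([.4845,-.337,.32],-107.3);to([.4845,-.337,.172],-107.3)"
```

```text
shift [ 0.9154 -0.2804 -0.2217] turn [ 0.     -0.      0.0948] F [-0.6 -0.2 -0.9] w 85.4 t 0.8 [ 0.1665 -0.5504  0.2314]
shift [ 0.9154 -0.2805  0.1483] turn [ 0.     -0.      0.0948] F [-0.6 -0.2 -0.9] w 85.4 t 0.8 [ 0.1665 -0.5504  0.2314]
```

Request:
send_rows --motion '[[[0,0,-0.1],[0,0,0]],[[0,0,-0.2],[0,0,0]],[[0.1,-0.03,-0.222],[0,0,0.015]],[[0.19,-0.058,-0.222],[0,0,0.03]],[[0.28,-0.086,-0.222],[0,0,0.045]],[[0.37,-0.113,-0.222],[0,0,0.06]],[[0.46,-0.141,-0.222],[0,0,0.075]],[[0.55,-0.168,-0.222],[0,0,0.0948]]]' --fingers 70 --force 60

```text
t: 1.47
tool_pos: [0.3574, -0.4222, 0.3204]
orientation: [0.0, 0.989, -0.15, 0.0]
ft_force: [0.2, -0.7, 0.3]
width: 0.0699
grasp_force: 0.0
```

```bash
python3 -c "
from h import *
to([.4845,-.337,.30],-107.3)"
```

```text
shift [ 0.2404 -0.2974  0.051 ] turn [ 0.0001 -0.0001  0.0003] F [ 0.2 -0.7  0.3] w 69.9 t 1.4667 [ 0.3574 -0.4222  0.3204]
```

Request:
send_rows --motion '[[[0.05,-0.062,0],[0,0,0]],[[0.1,-0.124,0],[0,0,0]],[[0.15,-0.186,0.02],[0,0,0]],[[0.2,-0.247,0.04],[0,0,0]],[[0.24,-0.297,0.051],[0,0,0]],[[0.24,-0.297,0.051],[0,0,0]],[[0.24,-0.297,0.051],[0,0,0]]]'

```text
t: 2.05
tool_pos: [0.4832, -0.3367, 0.2991]
orientation: [-0.0, 0.989, -0.146, -0.001]
ft_force: [0.1, -0.5, -0.3]
width: 0.0702
grasp_force: 0.0
```

```bash
python3 -c "
from h import *
to([.4845,-.337,.172],-107.3)
a=cv2.resize(grab_frame('scene')[90:290,170:370],None,fx=3,fy=3,interpolation=cv2.INTER_CUBIC)
cv2.imwrite('pics/s2.png',cv2.convertScaleAbs(a[:,:,::-1],alpha=1.6))"
```

```text
shift [ 3.700e-03 -1.000e-04  3.178e-01] turn [-0.      0.0002  0.0015] F [ 0.1 -0.5 -0.3] w 70.2 t 2.05 [ 0.4832 -0.3367  0.2991]
```

View pics/s2.png

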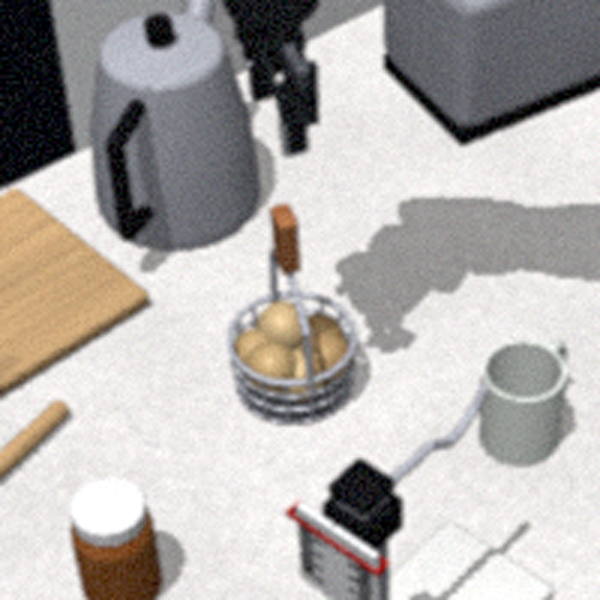

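The open fingers are above the grip block at crop (285,235), clear of the kettle. I'll descend in steps and then close.

Request:
send_rows --motion '[[[0.001,0,0.06],[0,0,0]],[[0.002,0,0.12],[0,0,0]],[[0.003,0,0.18],[0,0,0]],[[0.003,0,0.23],[0,0,0]],[[0.003,0,0.27],[0,0,0]],[[0.003,0,0.3],[0,0,0]],[[0.003,0,0.316],[0,0,0]],[[0.003,0,0.316],[0,0,0]]]'

```text
t: 2.77
tool_pos: [0.4821, -0.3386, 0.1722]
orientation: [-0.0, 0.989, -0.148, -0.001]
ft_force: [0.2, -0.2, -0.6]
width: 0.0697
grasp_force: 0.0
```

Request:
send_rows --motion '[[[0,0,0],[0,0,0]],[[0,0,0],[0,0,0]],[[0,0,0],[0,0,0]],[[0,0,0],[0,0,0]],[[0,0,0],[0,0,0]],[[0,0,0],[0,0,0]],[[0,0,0],[0,0,0]],[[0,0,0],[0,0,0]]]' --fingers 20 --force 70

```text
t: 3.43
tool_pos: [0.4841, -0.3382, 0.1744]
orientation: [0.0, 0.989, -0.147, 0.001]
ft_force: [-0.8, 2.7, 5.5]
width: 0.0297
grasp_force: 70.6
```

Request:
send_rows --motion '[[[0,0,-0.02],[0,0,0]],[[0,0,-0.06],[0,0,0]],[[0,0,-0.12],[0,0,0]],[[0,0,-0.18],[0,0,0]],[[0,0,-0.24],[0,0,0]],[[0,0,-0.3],[0,0,0]],[[0,0,-0.34],[0,0,0]],[[0,0,-0.34],[0,0,0]]]'

```text
t: 4.1
tool_pos: [0.4843, -0.3392, 0.3126]
orientation: [0.002, 0.989, -0.147, 0.002]
ft_force: [-0.3, -0.2, -5.9]
width: 0.0296
grasp_force: 69.7
```

```bash
python3 -c "
from h import *
to([.443,-.055,.31],-80)
a=cv2.resize(grab_frame('scene')[90:290,170:370],None,fx=3,fy=3,interpolation=cv2.INTER_CUBIC)
cv2.imwrite('pics/s3.png',cv2.convertScaleAbs(a[:,:,::-1],alpha=1.6))"
```

```text
shift [-0.3059 -0.6495  0.0035] turn [ 0.0006 -0.0006 -0.0748] F [-0.3 -0.2 -5.9] w 29.6 t 4.1 [ 0.4843 -0.3392  0.3126]
```

View pics/s3.png

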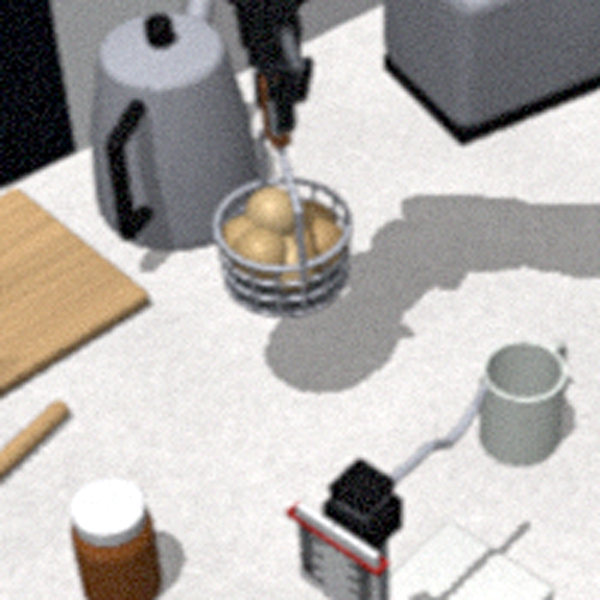

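The basket is held upright at crop (283,245). Next I'll carry it to the pre-entry point.

Request:
send_rows --motion '[[[-0.01,-0.02,0],[0,0,0]],[[-0.035,-0.075,0],[0,0,-0.005]],[[-0.065,-0.14,0],[0,0,-0.013]],[[-0.1,-0.21,0],[0,0,-0.022]],[[-0.133,-0.282,0],[0,0,-0.032]],[[-0.167,-0.354,0],[0,0,-0.042]],[[-0.2,-0.425,0],[0,0,-0.051]],[[-0.233,-0.495,0],[0,0,-0.06]]]'

```text
t: 4.82
tool_pos: [0.4501, -0.1191, 0.3069]
orientation: [-0.001, 0.999, 0.042, -0.002]
ft_force: [0.6, -0.4, -5.5]
width: 0.0291
grasp_force: 70.6
```

```bash
python3 -c "
from h import *
to([.443,-.055,.302],-80)"
```

```text
shift [-0.0042 -0.1612  0.0127] turn [-0.0004  0.0006 -0.0144] F [ 0.6 -0.4 -5.5] w 29.1 t 4.8167 [ 0.4501 -0.1191  0.3069]
```

Request:
send_rows --motion '[[[-0.001,-0.05,0.004],[0,0,-0.004]],[[-0.002,-0.09,0.008],[0,0,-0.008]],[[-0.003,-0.125,0.0127],[0,0,-0.012]],[[-0.004,-0.15,0.0127],[0,0,-0.0144]],[[-0.004,-0.161,0.0127],[0,0,-0.0144]],[[-0.004,-0.161,0.0127],[0,0,-0.0144]],[[-0.004,-0.161,0.0127],[0,0,-0.0144]]]'

```text
t: 5.4
tool_pos: [0.4452, -0.0577, 0.3037]
orientation: [0.0, 0.996, 0.086, -0.0]
ft_force: [-0.2, 0.0, -5.3]
width: 0.0295
grasp_force: 70.7
```

```bash
python3 -c "
from h import *
to([.443,-.055,.302],-80);to([.5509,-.0355,.302],-80)
a=cv2.resize(grab_frame('scene')[100:300,230:430],None,fx=3,fy=3,interpolation=cv2.INTER_CUBIC)
b=cv2.resize(grab_frame('top')[160:360,280:400],None,fx=3,fy=3,interpolation=cv2.INTER_CUBIC)
cv2.imwrite('pics/s4.png',cv2.convertScaleAbs(np.hstack([a,b])[:,:,::-1],alpha=1.6)[:,:])
im=cv2.imread('pics/s4.png');cv2.imwrite('pics/s4.png',cv2.resize(im,(800,500)))"
```

```text
shift [-0.0042 -0.0076  0.0043] turn [ 0.0001  0.0001 -0.0004] F [-0.2  0.  -5.3] w 29.5 t 5.4 [ 0.4452 -0.0577  0.3037]
shift [ 0.2699 -0.0095  0.0041] turn [ 0.0001  0.0001 -0.0004] F [-0.2  0.  -5.3] w 29.5 t 5.4 [ 0.4452 -0.0577  0.3037]
```

View pics/s4.png

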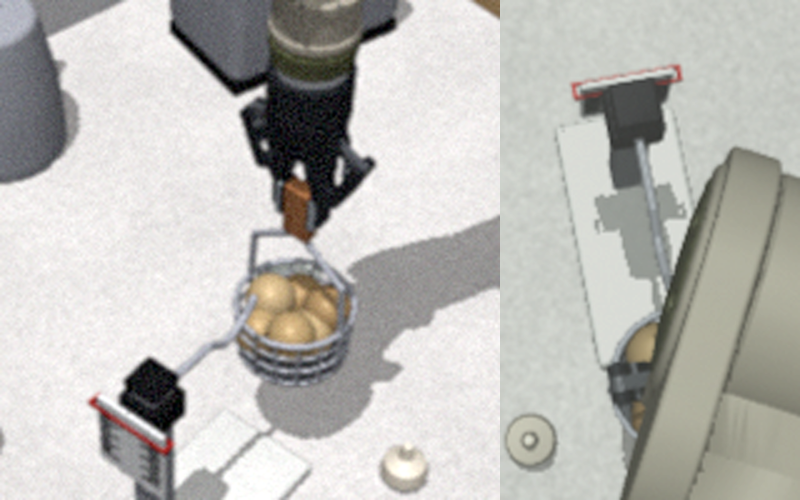

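The basket is upright in front of the hook. The hook tip is at about scene (331,221) and the dip at (315,238). I'll check these against my seat estimate.

```bash
python3 -c "
from h import *
np.set_printoptions(precision=4,suppress=True)
print('tip',tri((331.5,219.5),(347.8,275.5)))
y=np.radians(10);ex=np.array([np.cos(y),np.sin(y),0])
for dx in(0,.005,.01,.015):
  s=np.array([.5509,-.0355,.234])+ex*dx;print(dx,proj('scene',s),proj('top',s))
g=sense()['tool_pos']+[0,0,.01];print('grip proj',proj('scene',g),'seen',(297/2.5+230,208/2.5+100))
for n in('scene','top'):
  grab_frame(n);m=masks_of(n,'hook_seat');print(n,[(r['score'],r['box']) for r in m[:2]])
  v,u=np.nonzero(m[0]['mask'])
  # centre line
  ax=v if n=='top' else u
  for k in range(ax.min(),ax.max()+1,4):
    o=(u if n=='top' else v)[ax==k]
    if len(o):print((k,round(o.mean(),1),len(o)),end=' ')
  print()
"
```

```text
tip [ 0.5106 -0.0422  0.2502]
0 [319.4436 234.1688] [342.9808 256.3321]
0.005 [318.0395 235.422 ] [342.514 253.838]
0.01 [316.6303 236.6797] [342.0482 251.3489]
0.015 [315.2161 237.942 ] [341.5833 248.8648]
grip proj [349.0971 182.8891] seen (348.8, 183.2)
scene [(0.87, [265.0, 218.7, 336.1, 282.9])]
(266, np.float64(260.5), 4) (270, np.float64(263.0), 3) (278, np.float64(262.8), 6) (282, np.float64(262.9), 11) (286, np.float64(265.9), 11) (290, np.float64(268.9), 13) (294, np.float64(269.9), 17) (298, np.float64(267.3), 20) (302, np.float64(258.4), 19) (306, np.float64(245.5), 6) (310, np.float64(241.5), 6) (314, np.float64(239.0), 5) (318, np.float64(237.0), 5) (322, np.float64(234.0), 7) (326, np.float64(229.5), 8) (330, np.float64(223.0), 7) 
top [(0.9, [320.7, 186.7, 353.7, 272.4])]
(186, np.float64(350.5), 2) (190, np.float64(351.5), 4) (198, np.float64(321.0), 5) (202, np.float64(322.5), 4) (206, np.float64(323.5), 4) (210, np.float64(335.9), 10) (214, np.float64(334.0), 23) (218, np.float64(332.5), 18) (222, np.float64(337.0), 5) (226, np.float64(338.0), 5) (230, np.float64(338.5), 4) (234, np.float64(339.5), 4) (238, np.float64(340.0), 5) (242, np.float64(341.0), 3) (246, np.float64(342.0), 3) (250, np.float64(342.0), 3) (254, np.float64(342.5), 4) (258, np.float64(343.0), 5) (262, np.float64(344.0), 5) (266, np.float64(345.0), 5) (270, np.float64(346.0), 5) (274, np.float64(347.0), 3)
```

Request:
send_rows --motion '[[[0.02,-0.009,0],[0,0,0]],[[0.06,-0.009,0],[0,0,0]],[[0.105,-0.009,0],[0,0,0]],[[0.15,-0.009,0],[0,0,0]],[[0.195,-0.009,0],[0,0,0]],[[0.24,-0.009,0],[0,0,0]],[[0.27,-0.009,0],[0,0,0]],[[0.278,-0.009,0],[0,0,0]]]'

```text
t: 6.37
tool_pos: [0.5568, -0.0345, 0.3033]
orientation: [-0.0, 0.996, 0.086, 0.0]
ft_force: [1.0, 0.6, -5.4]
width: 0.0292
grasp_force: 70.7
```

```bash
python3 -c "
from h import *
to([.555,-.035,.265],-80)
a=cv2.resize(grab_frame('scene')[110:290,220:400],None,fx=3.3,fy=3.3,interpolation=cv2.INTER_CUBIC)
cv2.imwrite('pics/s5.png',cv2.convertScaleAbs(a[:,:,::-1],alpha=1.6))"
```

```text
shift [-0.0046  0.0005  0.0958] turn [-0.     -0.0001 -0.0003] F [ 1.   0.6 -5.4] w 29.2 t 6.3667 [ 0.5568 -0.0345  0.3033]
```

View pics/s5.png

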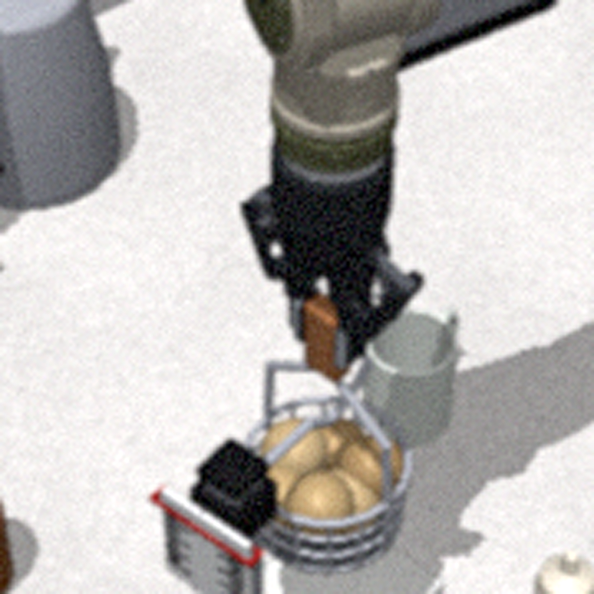

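The hook runs under the handle peak with its tip on the robot side, and there's no contact force. I'll lower it.

Request:
send_rows --motion '[[[-0.002,0,0.012],[0,0,0]],[[-0.003,0,0.026],[0,0,0]],[[-0.004,0,0.04],[0,0,0]],[[-0.004,0,0.054],[0,0,0]],[[-0.004,0,0.068],[0,0,0]],[[-0.004,0,0.082],[0,0,0]],[[-0.004,0,0.092],[0,0,0]],[[-0.004,0,0.1],[0,0,0]]]'

```text
t: 7.08
tool_pos: [0.5524, -0.0352, 0.2636]
orientation: [-0.0, 0.996, 0.086, -0.0]
ft_force: [0.7, -0.2, -5.4]
width: 0.0297
grasp_force: 70.6
```

Request:
send_rows --motion '[[[0,0,0.006],[0,0,0]],[[0,0,0.012],[0,0,0]],[[0,0,0.018],[0,0,0]],[[0,0,0.024],[0,0,0]],[[0,0,0.03],[0,0,0]],[[0,0,0.036],[0,0,0]],[[0,0,0.042],[0,0,0]],[[0,0,0.048],[0,0,0]]]'

```text
t: 7.75
tool_pos: [0.5528, -0.0352, 0.2451]
orientation: [0.0, 0.996, 0.086, 0.0]
ft_force: [-0.2, 0.0, -3.0]
width: 0.0293
grasp_force: 70.9
```

Request:
send_rows --motion '[[[0,0,0.005],[0,0,0]],[[0,0,0.01],[0,0,0]],[[0,0,0.015],[0,0,0]],[[0,0,0.02],[0,0,0]],[[0,0,0.025],[0,0,0]],[[0,0,0.03],[0,0,0]],[[0,0,0.034],[0,0,0]],[[0,0,0.037],[0,0,0]]]'

```text
t: 8.42
tool_pos: [0.5528, -0.0352, 0.2302]
orientation: [0.0, 0.996, 0.086, 0.0]
ft_force: [-1.2, 0.3, -0.8]
width: 0.0296
grasp_force: 70.9
```

Request:
send_rows --motion '[[[0,0,0],[0,0,0]],[[0,0,0],[0,0,0]],[[0,0,0],[0,0,0]],[[0,0,0],[0,0,0]]]'

```text
t: 8.75
tool_pos: [0.5528, -0.0352, 0.2304]
orientation: [0.0, 0.996, 0.086, 0.0]
ft_force: [-0.6, -0.2, -0.1]
width: 0.0296
grasp_force: 70.9
```

Request:
send_rows --motion '[[[0,0,0],[0,0,0]],[[0,0,0],[0,0,0]],[[0,0,0],[0,0,0]],[[0,0,0],[0,0,0]],[[0,0,0],[0,0,0]],[[0,0,0],[0,0,0]]]' --fingers 65 --force 20

```text
t: 9.25
tool_pos: [0.5527, -0.0352, 0.2302]
orientation: [0.0, 0.996, 0.086, 0.0]
ft_force: [-0.4, 0.1, 0.6]
width: 0.0645
grasp_force: 0.0
```

Request:
send_rows --motion '[[[0,0,-0.02],[0,0,0]],[[0,0,-0.05],[0,0,0]],[[0,0,-0.09],[0,0,0]],[[0,0,-0.14],[0,0,0]],[[0,0,-0.2],[0,0,0]],[[0,0,-0.26],[0,0,0]],[[0,0,-0.3],[0,0,0]],[[0,0,-0.3],[0,0,0]]]'

```text
t: 9.92
tool_pos: [0.5539, -0.0354, 0.3547]
orientation: [0.001, 0.996, 0.086, 0.003]
ft_force: [-0.2, -0.3, 0.6]
width: 0.065
grasp_force: 0.0
```

Request:
send_rows --motion '[[[-0.05,0,0],[0,0,0]],[[-0.12,0,0],[0,0,0]],[[-0.2,0,0],[0,0,0]],[[-0.28,0,0],[0,0,0]],[[-0.35,0,0],[0,0,0]],[[-0.35,0,0],[0,0,0]],[[-0.35,0,0],[0,0,0]],[[-0.35,0,0],[0,0,0]]]'

```text
t: 10.58
tool_pos: [0.4151, -0.0593, 0.3502]
orientation: [0.0, 0.996, 0.086, 0.0]
ft_force: [0.2, 0.1, -0.2]
width: 0.0645
grasp_force: 0.0
```

```bash
python3 - <<'E'
from h import *
f=[]
for i in range(30): f.append(grab_frame('scene').astype(float)[180:300,230:390])
f=np.array(f);print("early/mid/late frame diff",*[abs(f[i:i+3].mean(0)-f[i+4:i+7].mean(0)).mean().round(3) for i in(0,6,12,18,23)])
a=cv2.resize(grab_frame('scene')[110:290,220:400],None,fx=3.3,fy=3.3,interpolation=cv2.INTER_CUBIC)
cv2.imwrite('pics/s6.png',cv2.convertScaleAbs(a[:,:,::-1],alpha=1.6));print(sense()['t'])
E
```

```text
early/mid/late frame diff 1.64 1.629 1.62 1.615 1.623
12.1333
```

View pics/s6.png

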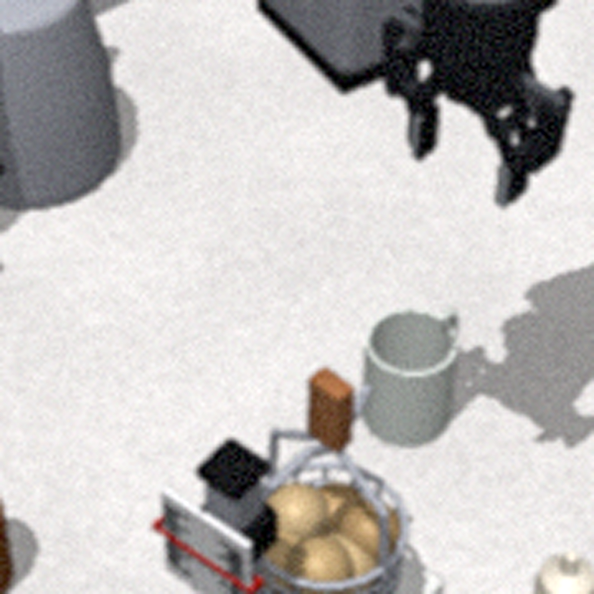

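The basket hangs upright with its grip at crop (330,410). The red pointer is down and the frames have stopped changing. I'll wait 2 s more and hand in.

```bash
python3 -c "
from h import *
for i in range(40): grab_frame('scene')
print(sense()['t'],ticket.hand_in())"
```

```text
the job is handed in; nothing more can be done
14.1333 None
```

The round basket hangs upright and still on the scale hook, let go after the spring had taken its weight; the square basket was not touched, and I handed the job in at 14.1 s (no verdict came back).

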